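# Turn the job flag of the tag tray to green

### The job

The job tray with the plain white tag blank is ready for pressing: with your fingertips, push the red flag on that tray up and all the way over its hinge, so that it lies flat on the other side with its green face up. Leave the flag of the tray with the tumbler lid as it is, and do not shove, tip or lift the trays, the things on them or the tape roll and the pen near them.

Things in the scene. Friction and masses are not known exactly. Their poses are not given: they have to be found in the camera images.
- flag_tags (a joint): Hinge of the tag tray's flag, rad. 0: the flag lies level on the -x side of its hinge (the side towards the robot), red face up. It grows as the free edge rises and goes over: 1.57 upright, 3.14 (stop) level on the +x side (away from the robot), green face up. Hinge friction about 0.03 N m: the flag stays where it is left; it starts at 0 to 0.2.
- hinge_tags (a point): Middle of the tag flag's hinge line, 100 mm above the bench; turns with the tray. y axis: hinge line; -x: side where the flag lies at first; +x: side where it must lie; z up. Under it a cradle on a slim column reaches 28 mm to each side in x, 43 mm in y, from 3 to 19 mm below the hinge line; ears 40 mm either side in y rise 11 mm above it. Beyond the cradle the flag overhangs freely.
- edge_tags (a point): Middle of the black rod (8 mm thick) along the free edge of the tag tray's flag, 83 mm from the hinge line; moves with the flag. The flag is a plate 70 mm wide along the hinge and 6 mm thick (hinge line at mid-thickness), one face red, the other green; 87 mm from hinge line to outer side of the rod; 45 g.
- tray_tags: The grey tag tray, 130 (x) x 160 (y) x 10 mm, loose on the bench, about 1.1 kg; origin at the centre of its underside, axes as those of hinge_tags. The flag stands on its -y half (hinge middle at x 0, y -38, z 100 mm); the tag blank lies in a low square rim (top 14 mm above the bench) on its +y half.
- tag_blank: Plain white round disc, 60 mm across and 8 mm thick, loose on the tag tray; origin at the centre of its underside.
- hinge_lid (a point): The same point on the other tray, the one with the tumbler lid, built exactly alike. Its flag is to be left alone.
- flag_lid (a joint): Hinge of the flag on the tumbler lid's tray, rad, same meaning; leave it.
- edge_lid (a point): Middle of the black rod at the free edge of the lid tray's flag.
- tray_lid: The lid tray, same size and layout as the tag tray; it carries the tumbler lid.
- tumbler_lid: Round clear-grey tumbler lid, 75 mm across and 17 mm high, loose on the lid tray; origin at the centre of its underside.
- tape_ring: Loose brown roll of tape, 70 mm across and 21 mm high, on the bench behind the trays; leave it.
- pen: Loose marker pen with a blue cap, 128 mm long and 16 mm thick, on the bench behind the trays; leave it.
There are look-alikes about, which are no part of the job. Of the things that look like the tag_blank, the smaller one is meant.

How it is judged:
On the way:
1. the tag tray's flag has been pushed past upright (value of joint flag_tags above 1.6 rad), for 0.05 s.
At the end, for the whole second after the job is handed in: The tag tray's flag lies over on the other side of its hinge, green face up, within about 10 degrees of flat; the lid tray's flag still lies on its first side, red face up; the tag tray stands flat and at rest on the bench; the tag blank and the tumbler lid are still on their trays (value of joint flag_tags above 2.97 rad and value of joint flag_lid below 0.35 rad and angle between tray_tags's own z axis and vertical below 0.05 rad and height (world z) of tray_tags below 0.006 m and linear speed of tray_tags below 0.02 m/s and z of tag_blank in the frame of tray_tags above 0.005 m and z of tumbler_lid in the frame of tray_lid above 0.005 m); the robot touches nothing.
It fails at once if the tag tray is shoved more than 30 mm, tipped or lifted (distance of tray_tags from where it was at the start of the episode above 0.03 m or angle between tray_tags's own z axis and vertical above 0.2 rad or height (world z) of tray_tags above 0.015 m).
It fails at once if the lid tray or its flag is moved more than 15 mm (distance of any of tray_lid, edge_lid from where it was at the start of the episode above 0.015 m).
It fails at once if the tag blank is moved more than 40 mm, or lifted (distance of tag_blank from where it was at the start of the episode above 0.04 m or height (world z) of tag_blank above 0.035 m).
It fails at once if the tumbler lid, the tape roll or the pen is moved more than 20 mm (distance of any of tumbler_lid, tape_ring, pen from where it was at the start of the episode above 0.02 m).
It also fails if it takes over 48 s, if anything falls off the work surface, if the arm or the gripper's body presses on something with over 40 N, if the wrist force passes 120 N, or if a joint passes its speed limit or range.

### The arm

A 7-joint arm with a two-finger parallel gripper is mounted at the origin on a cart in front of the work surface, level with it; the furniture and walls round the work are solid. World frame = base frame: x ahead of the robot, y to its left, z up, the work surface at z = 0. Lengths are in m, angles in rad, forces in N, time in s.
With the tool pointing down it reaches from about 0.4 to 0.925 m from the base axis. Payload 5.6 kg.
Tool frame: the origin (TCP) lies on the front face of the gripper's body, between the roots of the fingers; the fingertips stand 73 mm ahead of it and the grasp point (between the pads) lies 54 mm ahead of it; x points along the fingers, z is the direction in which the jaws open and shut, and the axes are right-handed (so a half turn about x gives the same grasp; the last joint's range is limited). The gripper opens to 85 mm and grips with 20 to 120 N. Pads are 22 mm wide; open, the fingers measure 114 mm over their backs; the gripper's body (76 mm by 85 mm) begins 54 mm behind the grasp point. The pads swing forward as they close: fully open they stand 13 mm farther back than shut.
Start: joints at [-1.385, 0.468, -0.012, 1.603, 0.006, 1.071, -0.056], TCP at [0.147, 0.633, 0.304] pointing down, gripper open.
Joint ranges: [-2.53, 2.53], [-0.31, 2.02], [-1.57, 1.55], [0.28, 2.44], [-1.29, 4.43], [0.15, 1.84], [-2.92, 2.92]. Speed limits (rad/s): [2.57, 2.57, 3.14, 3.14, 3.14, 3.14, 3.14].

### API

Orientations are given as a unit quaternion [w, x, y, z].
In Python, from bench import * gives the robot as it stands.
- The arm moves only by the shell command python3 -m jog 'ROWS' [OPENING] [FORCE]. ROWS is JSON, a list of rows, each a list of 6 numbers: the shift along the world's x, y, z in m, then the turn, a rotation vector about the world's x, y, z in degrees. A call has 1 to 20 rows; each row shifts and turns the pose as measured when the row begins; what a row does not reach is not made up. A row lasts 1/10 s, in which the tool goes at most 50 mm and 8.59 degrees, less where a joint would pass 70% of its speed; a pose out of reach is approached as far as the arm can. A call with a gripper value outside its range is refused whole. OPENING is the closure in counts, from 0 (fully open) to 255 (shut), set as the call begins (- or left out, the last holds). The fingers move at their own pace and stop on an object; FORCE is the grip in N (left out, the last holds). Time passes only in rows, so rows that do not move let the fingers close. It gives the time, the measured TCP pose, the force and the opening at its end, in the units of the state.
- get_obs(): the state, without advancing time (a new reading comes with each control period).
- grab_frame(name): name is "scene" or "top"; returns a dict with "img" (480x640x3 uint8, red, green, blue), "K" (3x3 intrinsics, pixels), "view" (4x4, takes a point from world to camera coordinates). Camera axes: x right, y up, looking along -z (the intrinsics and any distortion apply to the point x, -y, -z); pixel columns grow to the right and rows downward; lengths in m; the calibration is good to about 2 mm. A picture is of the moment at which its call begins. There is no depth.
- finish_job(): hands the job in, once; it reports no verdict.
Trained networks look in a picture, given as the dict that the camera call returned (one of the last four; its "shot" number tells which), for a name from the list of things; names that differ only in an ending like _2 or _b are one class to them, and where a whole thing is asked for, a point or a joint stands for the part that bears it (a point fixed in the world has none). Each returns a list of dicts, best first, with "p" (0 to 1); they miss things now and then, are a little off and sometimes report something else, mostly with a low value. They report only what shows in the picture. A call takes as long as a camera call. They do not tell look-alikes from the thing itself.
- find_in(picture, name): "centre" ([x, y, z] in m, in world coordinates, good to about 4 mm: the middle of the surface that is visible of it).
- mark_of(picture, name): "centre" ([x, y, z] in m, in world coordinates, good to about 4 mm: a listed point, or the origin of a listed thing).
The state is a dict: "time_s": time; "q": joint angles; "dq": joint speeds; "joint_efforts": joint torques, N m; "tcp_pos": TCP position; "eef_rot": TCP orientation; "wrist_force": force on the tool from outside, world axes, zero at the start; "moment": the same for the moment, N m; "finger_gap": opening from 0.0 (shut) to 1.0 (fully open).
Only numpy, scipy, OpenCV 4.12 (cv2) and the standard library are available. Lean on these libraries where they do the work, as an engineer would, in place of code of your own. Each camera call takes 0.05 s, during which the arm holds its last target.

## Working session

There is one attempt and no reset: what is moved stays moved. The work goes in short steps, Python scripts to look and compute and a shell command to move; the robot and the scene stay as the last step left them, time stands still between calls to the robot, and variables do not carry over. Pictures are saved under pics/ and viewed, and the job is handed in when it is done.

```bash
ls; mkdir -p pics; python3 - <<'E'
from bench import *
import cv2
o=get_obs(); print(o['time_s'],o['tcp_pos'],o['eef_rot'],o['finger_gap'])
for n in ('scene','top'):
    p=grab_frame(n); cv2.imwrite(f'pics/{n}0.png',p['img'][:,:,::-1])
    print(n,p['K'],p['view'])
    for t in ['tag_blank','tray_tags','hinge_tags','edge_tags','tumbler_lid','hinge_lid','edge_lid','tray_lid','tape_ring','pen']:
        print(t,[(d['centre'].round(3).tolist() if hasattr(d['centre'],'round') else [round(x,3) for x in d['centre']],round(d['p'],2)) for d in mark_of(p,t)])
E
```

```text
pics
0.0 [0.14737982 0.63261761 0.30291896] [ 0.55334665 -0.44009419  0.55427738  0.43920516] 0.9973870416700228
scene [[497.55686081   0.         314.05947614]
 [  0.         497.55686081 247.23998125]
 [  0.           0.           1.        ]] [[-0.43730621 -0.8993079   0.00292907  0.17323462]
 [ 0.80132165 -0.38817588  0.45519567 -0.51734098]
 [-0.40822406  0.20140702  0.89038662 -0.67686677]
 [ 0.          0.          0.          1.        ]]
tag_blank [([0.509, -0.156, 0.007], 0.93), ([0.382, -0.048, -0.006], 0.79)]
tray_tags [([0.522, -0.192, 0.002], 0.75)]
hinge_tags [([0.531, -0.23, 0.099], 0.9)]
edge_tags [([0.447, -0.242, 0.111], 0.59)]
tumbler_lid [([0.526, 0.077, 0.011], 0.95)]
hinge_lid [([0.562, 0.015, 0.1], 0.74)]
edge_lid [([0.48, -0.014, 0.109], 0.96), ([0.742, 0.096, -0.0], 0.43)]
tray_lid [([0.55, 0.049, -0.002], 0.69)]
tape_ring [([0.725, -0.025, 0.004], 0.78)]
pen [([0.482, -0.017, 0.112], 0.66), ([0.739, 0.098, 0.003], 0.63)]
top [[585.96595625   0.         316.64129001]
 [  0.         585.96595625 241.63648376]
 [  0.           0.           1.        ]] [[-0.00122509 -0.99994256 -0.01064773 -0.07320668]
 [ 0.9930855  -0.00246645  0.11736738 -0.56914914]
 [-0.1173869  -0.01043032  0.99303148 -1.13310029]
 [ 0.          0.          0.          1.        ]]
tag_blank [([0.51, -0.16, 0.013], 0.77)]
tray_tags [([0.524, -0.193, 0.004], 0.96), ([0.534, -0.226, 0.102], 0.18)]
hinge_tags [([0.534, -0.226, 0.098], 0.8), ([0.522, -0.188, 0.001], 0.15)]
edge_tags [([0.449, -0.243, 0.111], 0.87)]
tumbler_lid []
hinge_lid [([0.56, 0.015, 0.097], 0.76)]
edge_lid [([0.481, -0.012, 0.113], 0.76), ([0.522, -0.191, 0.001], 0.4)]
tray_lid [([0.547, 0.049, -0.002], 0.84), ([0.523, 0.078, 0.005], 0.34)]
tape_ring [([0.725, -0.023, 0.003], 0.63)]
pen [([0.739, 0.095, -0.001], 0.83), ([0.532, -0.223, 0.1], 0.42)]
```

View pics/scene0.png

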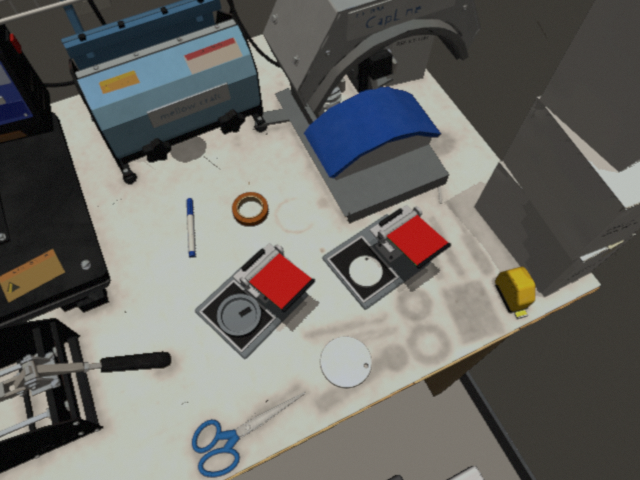

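View pics/top0.png

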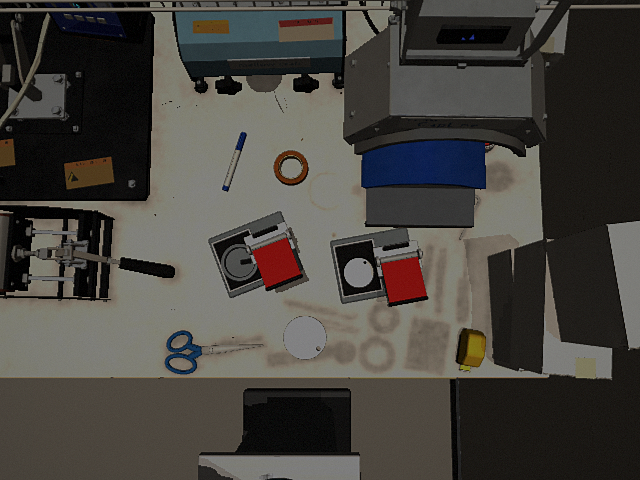

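```bash
python3 - <<'E'
from bench import *
import numpy as np
from scipy.spatial.transform import Rotation as R
o=get_obs(); q=o['eef_rot']; print(R.from_quat(np.roll(q,-1)).as_matrix().round(3))
p=grab_frame('top');K=p['K'];V=p['view']
def ray(u,v,z):
    d=np.linalg.inv(K)@[u,v,1]; d=d*[1,-1,-1]; Rw=V[:3,:3].T; c=-Rw@V[:3,3]; d=Rw@d
    return (c+d*(z-c[2])/d[2]).round(3)
for n,u,v in [('baseL',367,226),('baseR',474,226),('blueL',362,188),('blueR',485,188),('handle',174,270),('boxleft',488,240),('boxfront',500,365),('yellow',470,330),('toggle',60,205)]:
    print(n,ray(u,v,0.03),ray(u,v,0.15))
p=grab_frame('top')
E
```

```text
[[ 0.    -0.974  0.227]
 [ 0.     0.227  0.974]
 [-1.    -0.     0.   ]]
baseL [ 0.601 -0.175  0.03 ] [ 0.583 -0.166  0.15 ]
baseR [ 0.6   -0.388  0.03 ] [ 0.583 -0.357  0.15 ]
blueL [ 0.678 -0.166  0.03 ] [ 0.653 -0.158  0.15 ]
blueR [ 0.677 -0.413  0.03 ] [ 0.652 -0.379  0.15 ]
handle [0.513 0.21  0.03 ] [0.505 0.179 0.15 ]
boxleft [ 0.572 -0.415  0.03 ] [ 0.557 -0.381  0.15 ]
boxfront [ 0.327 -0.43   0.03 ] [ 0.338 -0.394  0.15 ]
yellow [ 0.395 -0.374  0.03 ] [ 0.399 -0.344  0.15 ]
toggle [0.645 0.444 0.03 ] [0.623 0.389 0.15 ]
```

```bash
python3 -m jog '[[0.03,-0.02,0.02,0,0,-8],[0.035,-0.03,0.02,0,0,-8],[0.035,-0.03,0,0,0,-8],[0.03,-0.035,0,0,0,-8],[0.03,-0.035,0,0,0,-8],[0.025,-0.04,0,0,0,-8],[0.02,-0.045,0,0,0,-8],[0.02,-0.045,0,0,0,-8],[0.01,-0.048,0,0,0,-8],[0.01,-0.048,0,0,0,-8],[0,-0.049,0,0,0,-8],[0,-0.049,0,0,0,-8],[0,-0.049,0,0,0,-8],[0,-0.049,0,0,0,-8],[0,-0.049,0,0,0,-8],[0,-0.049,0,0,0,-8]]' 255 20; python3 - <<'E'
from bench import *
o=get_obs(); print(o['q'],o['eef_rot'])
E
```

```text
time_s: 2.8
tcp_pos: [0.3928, -0.0475, 0.3474]
eef_rot: [0.63, 0.334, 0.62, -0.326]
wrist_force: [1.2, 0.1, -0.4]
finger_gap: -0.004
[-0.70831706 -0.10010627  0.71988476  2.16988767  0.0719542   1.03052034
 -0.99852412] [ 0.6301214   0.33436719  0.62039351 -0.32597162]
```

```bash
cat > h.py <<'E'
from bench import *
import numpy as np
from scipy.spatial.transform import Rotation as R
yaw=np.radians(10); X=np.array([np.cos(yaw),np.sin(yaw),0]); Y=np.array([-np.sin(yaw),np.cos(yaw),0])
H=np.array([0.5325,-0.228,0.1])
def st(beta=None,tip=None):
    o=get_obs(); M=R.from_quat(np.roll(o['eef_rot'],-1)).as_matrix(); t=o['tcp_pos']+0.073*M[:,0]
    d=t-H
    print('t',o['time_s'],'q',np.round(o['q'],2)); print('tcp',np.round(o['tcp_pos'],3),'tip',t.round(3),'tip in hinge',np.round([d@X,d@Y,d[2]],3),'f',np.round(o['wrist_force'],1))
    print('toolx',M[:,0].round(2),'toolz',M[:,2].round(2), 'beta',np.degrees(np.arctan2(M[:,0]@X,-M[2,0])).round(1))
    if beta is not None:
        b=np.radians(beta); x=np.sin(b)*X-np.cos(b)*np.array([0,0,1]); z=-Y; T=np.stack([x,np.cross(z,x),z],1)
        print('rotvec to go',np.degrees(R.from_matrix(T@M.T).as_rotvec()).round(1))
        if tip is not None:
            g=H+tip[0]*X+tip[1]*Y+np.array([0,0,tip[2]]); print('shift',(g-0.073*x-o['tcp_pos']).round(3))
E
python3 -c "
from h import *
st(45,(-0.11,0,0.0))"
```

```text
t 2.8 q [-0.71 -0.1   0.72  2.17  0.07  1.03 -1.  ]
tcp [ 0.393 -0.048  0.347] tip [ 0.394 -0.047  0.274] tip in hinge [-0.105  0.202  0.174] f [ 1.2  0.1 -0.4]
toolx [ 0.02  0.   -1.  ] toolz [ 0.56 -0.83  0.01] beta 1.0
rotvec to go [ 17.1 -40.9 -23. ]
shift [-0.019 -0.209 -0.196]
```

```bash
python3 -m jog '[[0,-0.025,0,2.1,-5.1,-2.9],[0,-0.025,0,2.1,-5.1,-2.9],[0,-0.025,0,2.1,-5.1,-2.9],[0,-0.025,0,2.1,-5.1,-2.9],[0,-0.025,-0.01,2.1,-5.1,-2.9],[0,-0.025,-0.01,2.1,-5.1,-2.9],[0,-0.025,-0.01,2.1,-5.1,-2.9],[0,-0.025,-0.01,2.1,-5.1,-2.9],[0,0,0,0,0,0]]'; python3 -c "
from h import *
st(45,(-0.11,0,0.0))"
```

```text
time_s: 3.7
tcp_pos: [0.3924, -0.2444, 0.3169]
eef_rot: [0.67, 0.624, 0.337, -0.222]
wrist_force: [-0.4, -0.2, 0.6]
finger_gap: -0.002
t 3.7 q [-0.75 -0.3   1.44  2.37 -0.73  0.44 -0.02]
tcp [ 0.392 -0.244  0.317] tip [ 0.442 -0.235  0.264] tip in hinge [-0.091  0.008  0.164] f [-0.4 -0.2  0.6]
toolx [ 0.68  0.12 -0.73] toolz [ 0.17 -0.98 -0.  ] beta 43.3
rotvec to go [ 0.  -1.7 -0.1]
shift [-0.019 -0.012 -0.165]
```

```bash
python3 -m jog '[[-0.005,-0.003,-0.025,0,0,0],[-0.005,-0.003,-0.025,0,0,0],[-0.005,-0.003,-0.025,0,0,0],[-0.004,-0.003,-0.025,0,0,0],[0,0,0,0,0,0]]'; python3 -c "
from h import *
st(45,(-0.11,0,-0.02))"
```

```text
time_s: 4.2
tcp_pos: [0.3667, -0.2379, 0.2814]
eef_rot: [0.671, 0.614, 0.346, -0.231]
wrist_force: [-0.4, -0.1, 0.8]
finger_gap: -0.002
t 4.2 q [-0.8  -0.3   1.54  2.44 -0.81  0.4   0.13]
tcp [ 0.367 -0.238  0.281] tip [ 0.415 -0.229  0.227] tip in hinge [-0.116  0.019  0.127] f [-0.4 -0.1  0.8]
toolx [ 0.65  0.12 -0.75] toolz [ 0.18 -0.98  0.01] beta 41.6
rotvec to go [ 0.9 -3.2 -0.4]
shift [ 0.007 -0.018 -0.15 ]
```

```bash
cat >> h.py <<'E'
def go(beta,phi,tip,n=1):
    o=get_obs(); M=R.from_quat(np.roll(o['eef_rot'],-1)).as_matrix()
    b,p=np.radians([beta,phi]); x=np.array([np.sin(b)*np.cos(p),np.sin(b)*np.sin(p),-np.cos(b)])
    z=-(Y-(Y@x)*x); z/=np.linalg.norm(z); T=np.stack([x,np.cross(z,x),z],1)
    rv=np.degrees(R.from_matrix(T@M.T).as_rotvec()); g=H+tip[0]*X+tip[1]*Y+np.array([0,0,tip[2]]); s=g-0.073*x-o['tcp_pos']
    print('total shift',s.round(3),'rot',rv.round(1)); print(f'per row /{n}',(s/n).round(4),(rv/n).round(2))
E
python3 -c "
from h import *
go(25,45,(-0.12,0,0.1),6)"
```

```text
total shift [ 0.026 -0.033 -0.015] rot [ 8.5 22.5  6.9]
per row /6 [ 0.0043 -0.0055 -0.0025] [1.42 3.75 1.14]
```

```bash
python3 -m jog '[[0.004,-0.006,0.004,1.4,3.75,1.1],[0.004,-0.006,0,1.4,3.75,1.1],[0.004,-0.006,0,1.4,3.75,1.1],[0.004,-0.006,0,1.4,3.75,1.1],[0.004,-0.006,0,1.4,3.75,1.1],[0.004,-0.006,0,1.4,3.75,1.1],[0,0,0,0,0,0]]'; python3 -c "
from h import *
st()
go(25,45,(-0.115,0,-0.01),5)"
```

```text
time_s: 4.9
tcp_pos: [0.3638, -0.2431, 0.3262]
eef_rot: [0.563, 0.576, 0.513, -0.296]
wrist_force: [0.1, -0.9, 0.0]
finger_gap: 0.001
t 4.9 q [-0.93 -0.3   1.54  2.18 -0.12  0.88 -0.66]
tcp [ 0.364 -0.243  0.326] tip [ 0.385 -0.224  0.259] tip in hinge [-0.144  0.029  0.159] f [ 0.1 -0.9  0. ]
toolx [ 0.3   0.26 -0.92] toolz [ 0.24 -0.95 -0.19] beta 20.1
total shift [ 0.034 -0.027 -0.17 ] rot [ 2.3 -0.4  0.9]
per row /5 [ 0.0067 -0.0053 -0.034 ] [ 0.46 -0.07  0.18]
```

```bash
cat > kin.py <<'E'
import numpy as np
from scipy.spatial.transform import Rotation as R
from scipy.optimize import least_squares
D=[([-1.385,0.468,-0.012,1.603,0.006,1.071,-0.056],[0.1474,0.6326,0.3029],[0.55334665,-0.44009419,0.55427738,0.43920516]),
([-0.70831706,-0.10010627,0.71988476,2.16988767,0.0719542,1.03052034,-0.99852412],[0.3928,-0.0475,0.3474],[0.63012,0.33437,0.62039,-0.32597]),
([-0.75,-0.3,1.44,2.37,-0.73,0.44,-0.02],[0.3924,-0.2444,0.3169],[0.67,0.624,0.337,-0.222]),
([-0.8,-0.3,1.54,2.44,-0.81,0.4,0.13],[0.3667,-0.2379,0.2814],[0.671,0.614,0.346,-0.231]),
([-0.93,-0.3,1.54,2.18,-0.12,0.88,-0.66],[0.3638,-0.2431,0.3262],[0.563,0.576,0.513,-0.296])]
rz=lambda a:R.from_euler('z',a).as_matrix(); ry=lambda a:R.from_euler('y',a).as_matrix()
def fk(q,p,sg):
    h,L1,L2,T,a4,b4,c7,c1,s2,s6=p
    e=np.array
    A=rz(sg[0]*q[0]+c1); t=e([0,0,h])
    A=A@ry(q[1]); t=t+A@e([0,s2,L1]); A=A@rz(sg[1]*q[2]); t=t+A@e([a4,0,0]); A=A@ry(q[3]); t=t+A@e([b4,0,L2]); A=A@rz(sg[2]*q[4]); A=A@ry(q[5]); t=t+A@e([0,s6,T]); A=A@rz(sg[3]*q[6]+c7)
    # flange z -> tool x
    return t,A@np.array([[0,0,1],[0,1,0],[-1,0,0]]).T[:, :] if False else A@np.array([[0,0,-1],[0,1,0],[1,0,0]])
def res(p,sg):
    r=[]
    for q,t,o in D:
        a,M=fk(q,p,sg); G=R.from_quat(np.roll(o,-1)); r+=list((a-t)*5)+list((R.from_matrix(M)*G.inv()).as_rotvec())
    r+=list(0.02*(np.array(p)[[4,5,8,9]]))
    return np.array(r)
if __name__=='__main__':
    out=[]
    for s in [(a,b,c,d) for a in(1,-1) for b in(1,-1) for c in(1,-1) for d in (1,-1)]:
        if s[0]!=-1: continue
        for c7 in (0,1.57,3.14,-1.57):
            f=least_squares(res,[.35,.45,.45,.3,0,0,c7,0,0,0],args=(s,)); out.append((f.cost,s,f.x))
    out.sort(key=lambda v:v[0])
    for o in out[:4]: print(o[0],o[1],o[2].round(4).tolist())
    print(res(out[0][2],out[0][1]).round(3))
E
python3 kin.py
```

```text
0.00013282586461428662 (-1, -1, -1, -1) [0.2967, 0.5213, 0.4652, 0.2415, 0.0028, -0.0072, -0.0028, -0.0074, -0.0286, -0.0008]
0.00013282586461429134 (-1, -1, -1, -1) [0.2967, 0.5213, 0.4652, 0.2415, 0.0028, -0.0072, -0.0028, -0.0074, -0.0286, -0.0008]
0.0001328258646142919 (-1, -1, -1, -1) [0.2967, 0.5213, 0.4652, 0.2415, 0.0028, -0.0072, -0.0028, -0.0074, -0.0286, -0.0008]
0.00013282586461429508 (-1, -1, -1, -1) [0.2967, 0.5213, 0.4652, 0.2415, 0.0028, -0.0072, -0.0028, -0.0074, -0.0286, -0.0008]
[ 0.002  0.    -0.003  0.001 -0.    -0.004 -0.002  0.002  0.004 -0.
 -0.    -0.005 -0.002 -0.002 -0.003 -0.005  0.006  0.005  0.003  0.001
 -0.004  0.001  0.005  0.002  0.     0.002  0.005 -0.002  0.001  0.002
  0.    -0.    -0.001 -0.   ]
```

```bash
cat > ik.py <<'E'
from kin import *
P=[0.2967,0.5213,0.4652,0.2415,0.0028,-0.0072,-0.0028,-0.0074,-0.0286,-0.0008]; S=(-1,-1,-1,-1)
lo=np.array([-2.53,-.31,-1.57,.28,-1.29,.15,-2.92]); hi=np.array([2.53,2.02,1.55,2.44,4.43,1.84,2.92])
yaw=np.radians(10); X=np.array([np.cos(yaw),np.sin(yaw),0]); Y=np.array([-np.sin(yaw),np.cos(yaw),0]); H=np.array([0.5325,-0.228,0.1])
def pose(beta,phi,tip,flip=0):
    b,p=np.radians([beta,phi]); x=np.array([np.sin(b)*np.cos(p),np.sin(b)*np.sin(p),-np.cos(b)])
    z=-(Y-(Y@x)*x); z/=np.linalg.norm(z); z=z*(1-2*flip); M=np.stack([x,np.cross(z,x),z],1)
    return H+tip[0]*X+tip[1]*Y+np.array([0,0,tip[2]])-0.073*x,M
def ik(t,M,q0):
    m=0.04
    f=least_squares(lambda q:np.r_[(fk(q,P,S)[0]-t)*10,3*R.from_matrix(fk(q,P,S)[1]@M.T).as_rotvec(),0.003*(q-q0)],np.clip(q0,lo+m+.01,hi-m-.01),bounds=(lo+m,hi-m))
    return f.x,np.abs((fk(f.x,P,S)[0]-t)).max(),np.linalg.norm(R.from_matrix(fk(f.x,P,S)[1]@M.T).as_rotvec())
if __name__=='__main__':
    for tip in [(-0.105,0,-0.01),(0.06,0,0.01)]:
      for flip in (0,1):
        for beta in (0,15,25,35,45,60,80):
          for phi in (10,45,80):
            t,M=pose(beta,phi,tip,flip); best=None
            for q0 in ([.45,.3,0,2.2,0,.7,-1],[.45,.3,0,2.2,0,.7,1.5],[0,0,.7,2.2,0,.7,-1],[.9,.2,-.7,2.2,0.5,.7,0],[.45,.3,0,2.2,3.1,.7,1],[.45,.3,0,2.2,3.1,.7,-1.5]):
                q,e,r=ik(t,M,np.array(q0))
                if e<.003 and r<.03:
                    mg=np.minimum(q-lo,hi-q)[1:].min()
                    if best is None or mg>best[0]: best=(mg,q)
            print(tip,flip,beta,phi,None if best is None else (round(best[0],2),best[1].round(2).tolist()))
E
python3 ik.py
```

```text
(-0.105, 0, -0.01) 0 0 10 (np.float64(0.4), [1.27, 0.7, -1.06, 2.04, 0.81, 0.89, -1.65])
(-0.105, 0, -0.01) 0 0 45 (np.float64(0.4), [1.27, 0.7, -1.06, 2.04, 0.81, 0.89, -1.65])
(-0.105, 0, -0.01) 0 0 80 (np.float64(0.4), [1.27, 0.7, -1.06, 2.04, 0.81, 0.89, -1.65])
(-0.105, 0, -0.01) 0 15 10 (np.float64(0.26), [1.52, 0.78, -1.24, 2.18, 1.02, 0.67, -1.74])
(-0.105, 0, -0.01) 0 15 45 (np.float64(0.33), [1.02, 0.47, -0.48, 2.11, -0.09, 0.57, -0.72])
(-0.105, 0, -0.01) 0 15 80 (np.float64(0.44), [0.96, 0.52, -0.44, 2.0, -0.04, 0.77, -0.8])
(-0.105, 0, -0.01) 0 25 10 (np.float64(0.18), [1.65, 0.81, -1.27, 2.26, 1.18, 0.49, -1.8])
(-0.105, 0, -0.01) 0 25 45 (np.float64(0.33), [1.25, 0.55, -0.65, 2.11, -0.22, 0.55, -0.47])
(-0.105, 0, -0.01) 0 25 80 (np.float64(0.5), [1.08, 0.61, -0.51, 1.94, -0.14, 0.87, -0.63])
(-0.105, 0, -0.01) 0 35 10 (np.float64(0.05), [1.7, 0.78, -1.17, 2.34, 1.37, 0.2, -1.91])
(-0.105, 0, -0.01) 0 35 45 (np.float64(0.33), [1.47, 0.67, -0.81, 2.11, -0.28, 0.55, -0.28])
(-0.105, 0, -0.01) 0 35 80 (np.float64(0.57), [1.18, 0.7, -0.56, 1.87, -0.21, 0.97, -0.5])
(-0.105
[... 5577 characters left out ...]
(0.06, 0, 0.01) 1 45 45 (np.float64(0.36), [1.37, 0.95, -1.03, 1.88, -0.0, 0.52, 2.56])
(0.06, 0, 0.01) 1 45 80 (np.float64(0.32), [0.97, 0.88, -0.55, 1.54, -0.34, 1.13, 2.6])
(0.06, 0, 0.01) 1 60 10 (np.float64(0.2), [1.57, 1.22, -1.24, 2.24, 2.8, 0.37, 0.05])
(0.06, 0, 0.01) 1 60 45 (np.float64(0.19), [1.55, 1.26, -1.22, 1.88, 0.12, 0.51, 2.73])
(0.06, 0, 0.01) 1 60 80 (np.float64(0.16), [1.35, 1.49, -1.41, 1.45, 0.4, 1.28, 2.2])
(0.06, 0, 0.01) 1 80 10 (np.float64(0.19), [1.74, 1.75, -1.32, 2.25, 3.15, 0.37, 0.24])
(0.06, 0, 0.01) 1 80 45 (np.float64(0.04), [1.16, 1.01, -0.46, 1.86, -1.25, 1.09, -2.11])
(0.06, 0, 0.01) 1 80 80 (np.float64(0.15), [0.79, 1.1, -0.11, 1.4, -0.94, 1.69, -2.6])
```

```bash
cat > sim.py <<'E'
from ik import *
def jac(q):
    t,M=fk(q,P,S); J=np.zeros((6,7))
    for i in range(7):
        d=np.array(q,float); d[i]+=1e-5; a,B=fk(d,P,S); J[:3,i]=(a-t)/1e-5; J[3:,i]=R.from_matrix(B@M.T).as_rotvec()/1e-5
    return J
def solve(q,t,M,n=30,lam=0.02,w=1.0,back=0):
    q=np.array(q,float)
    for k in range(n):
        a,A=fk(q,P,S); e=np.r_[t-a,R.from_matrix(M@A.T).as_rotvec()]
        if np.abs(e).max()<1e-4: break
        J=jac(q); q=q+np.clip(J.T@np.linalg.solve(J@J.T+lam**2*np.eye(6),e),-.2,.2); q=np.clip(q,lo+.01,hi-.01)
    return q
def run(q,rows,track=1.0):
    for r in rows:
        t,M=fk(q,P,S); q=solve(q,t+np.array(r[:3])*track,R.from_rotvec(np.radians(r[3:])*track).as_matrix()@M)
    return q
if __name__=='__main__':
    np.set_printoptions(precision=2,suppress=True)
    r1=[[0.03,-0.02,0.02,0,0,-8],[0.035,-0.03,0.02,0,0,-8],[0.035,-0.03,0,0,0,-8],[0.03,-0.035,0,0,0,-8],[0.03,-0.035,0,0,0,-8],[0.025,-0.04,0,0,0,-8],[0.02,-0.045,0,0,0,-8],[0.02,-0.045,0,0,0,-8],[0.01,-0.048,0,0,0,-8],[0.01,-0.048,0,0,0,-8]]+[[0,-0.049,0,0,0,-8]]*6
    q=run(D[0][0],r1); print(q,fk(q,P,S)[0],'obs',np.array(D[1][0]))
    q=run(D[1][0],[[0,-0.025,0,2.1,-5.1,-2.9]]*4+[[0,-0.025,-0.01,2.1,-5.1,-2.9]]*4); print(q,fk(q,P,S)[0],'obs',np.array(D[2][0]))
E
python3 sim.py
```

```text
[-0.72 -0.08  0.71  2.17  0.06  1.03 -0.93] [ 0.39 -0.04  0.34] obs [-0.71 -0.1   0.72  2.17  0.07  1.03 -1.  ]
[-0.81 -0.3   1.51  2.39 -0.81  0.4   0.07] [ 0.39 -0.25  0.3 ] obs [-0.75 -0.3   1.44  2.37 -0.73  0.44 -0.02]
```

```bash
cat > search.py <<'E'
from sim import *
import sys,time
np.set_printoptions(precision=2,suppress=True)
def rot(beta,phi,roll):
    b,p=np.radians([beta,phi]); x=np.array([np.sin(b)*np.cos(p),np.sin(b)*np.sin(p),-np.cos(b)])
    y=np.array([-np.sin(np.radians(roll)),np.cos(np.radians(roll)),0]); z=-(y-(y@x)*x); z/=np.linalg.norm(z); return np.stack([x,np.cross(z,x),z],1)
def move(q,t,M,step=0.09,ang=25):
    a,A=fk(q,P,S); rv=R.from_matrix(M@A.T).as_rotvec(); n=int(max(1,np.ceil(np.linalg.norm(t-a)/step),np.ceil(np.degrees(np.linalg.norm(rv))/ang)))
    for i in range(1,n+1): q=solve(q,a+(t-a)*i/n,R.from_rotvec(rv*i/n).as_matrix()@A,n=8)
    return q
def err(q,t,M):
    a,A=fk(q,P,S); return np.linalg.norm(t-a)+0.1*np.linalg.norm(R.from_matrix(M@A.T).as_rotvec())
if __name__=='__main__':
    rng=np.random.default_rng(int(sys.argv[1])); q0=np.array([-0.93,-0.3,1.54,2.18,-0.12,0.88,-0.66]); best=-9; T0=time.time()
    while time.time()-T0<150:
        n=rng.integers(0,3); W=[(rng.uniform(.35,.55),rng.uniform(-.2,.4),rng.uniform(.33,.5),rng.uniform(0,40),rng.uniform(-180,180),rng.uniform(-120,120)) for _ in range(n)]
        q=q0
        for w in W: q=move(q,np.array(w[:3]),rot(*w[3:]))
        for fl in (0,1):
            m=9; qq=q; E=0
            for tip in [(-.12,0,.1),(-.115,0,-.015),(-.07,0,.05),(0,0,.07),(.05,0,.01)]:
                t,M=pose(25,45,tip,fl); qq=move(qq,t,M); E=max(E,err(qq,t,M)); m=min(m,np.minimum(qq-lo,hi-qq).min())
                if tip[2]==-.015: qs=qq
            sc=m-20*E
            if sc>best: best=sc; print(round(sc,3),fl,np.round(W,2).tolist(),'q start',qs,'end',qq,flush=True)
E
for i in 1 2 3 4; do python3 search.py $i > s$i.txt & done; wait; for i in 1 2 3 4; do tail -1 s$i.txt; done
```

```text
0.306 0 [[0.38, 0.09, 0.39, 24.92, -0.55, -111.13]] q start [ 1.16  0.51 -0.5   2.13 -0.38  0.56 -0.31] end [ 0.85  0.59 -0.45  1.87 -0.3   0.62 -0.62]
0.305 0 [[0.45, 0.26, 0.37, 27.92, 104.06, -37.34], [0.47, 0.05, 0.46, 35.3, 3.35, -117.14]] q start [ 1.14  0.5  -0.48  2.13 -0.4   0.56 -0.29] end [ 0.84  0.59 -0.43  1.87 -0.32  0.62 -0.6 ]
0.323 0 [[0.38, 0.11, 0.4, 26.61, -60.17, -72.67], [0.54, -0.05, 0.36, 11.2, -57.7, -65.97]] q start [ 1.47  0.67 -0.92  2.12  0.15  0.54 -0.79] end [ 1.12  0.72 -0.84  1.85  0.17  0.62 -1.02]
0.315 0 [[0.44, 0.1, 0.49, 36.13, -37.8, -46.23], [0.51, -0.14, 0.4, 35.06, 150.35, -63.97]] q start [ 1.32  0.57 -0.71  2.12 -0.15  0.53 -0.52] end [ 0.99  0.64 -0.63  1.86 -0.09  0.61 -0.79]
```

```bash
cat > plan.py <<'E'
from search import *
def plan(q,t,M,step=0.045,ang=8.0):
    a,A=fk(q,P,S); rv=R.from_matrix(M@A.T).as_rotvec(); n=int(max(np.ceil(np.linalg.norm(t-a)/step),np.ceil(np.degrees(np.linalg.norm(rv))/ang)))
    print('n',n,'row',((t-a)/n).round(4),np.degrees(rv/n).round(2))
    for i in range(1,n+1):
        q=solve(q,a+(t-a)*i/n,R.from_rotvec(rv*i/n).as_matrix()@A); print('  ',fk(q,P,S)[0],q)
    return q
E
cat > a.py <<'E'
from plan import *
from bench import *
q=np.array(get_obs()['q'])
q=plan(q,np.array([.38,.09,.39]),rot(25,0,-111))
t,M=pose(25,45,(-.12,0,.1)); q=plan(q,t,M)
t,M=pose(25,45,(-.115,0,-.015)); q=plan(q,t,M)
E
python3 a.py
```

```text
n 16 row [0.   0.02 0.  ] [ 2.28  0.73 -7.25]
   [ 0.36 -0.22  0.33] [-0.81 -0.25  1.42  2.21 -0.2   0.86 -0.75]
   [ 0.37 -0.2   0.34] [-0.68 -0.23  1.25  2.24 -0.26  0.84 -0.88]
   [ 0.37 -0.18  0.34] [-0.57 -0.23  1.09  2.27 -0.27  0.8  -1.06]
   [ 0.37 -0.16  0.34] [-0.49 -0.25  0.95  2.29 -0.26  0.77 -1.26]
   [ 0.37 -0.14  0.35] [-0.42 -0.27  0.83  2.32 -0.25  0.74 -1.46]
   [ 0.37 -0.12  0.35] [-0.36 -0.28  0.7   2.33 -0.24  0.71 -1.66]
   [ 0.37 -0.1   0.35] [-0.31 -0.29  0.58  2.35 -0.23  0.68 -1.87]
   [ 0.37 -0.08  0.36] [-0.25 -0.29  0.46  2.36 -0.21  0.66 -2.09]
   [ 0.37 -0.06  0.36] [-0.19 -0.3   0.33  2.36 -0.19  0.64 -2.3 ]
   [ 0.37 -0.04  0.37] [-0.13 -0.3   0.21  2.36 -0.17  0.63 -2.53]
   [ 0.37 -0.01  0.37] [-0.07 -0.3   0.08  2.35 -0.15  0.62 -2.75]
   [0.38 0.01 0.37] [ 0.1  -0.29 -0.13  2.34 -0.18  0.63 -2.91]
   [0.38 0.03 0.37] [ 0.54 -0.3  -0.54  2.31 -0.35  0.66 -2.91]
   [0.38 0.04 0.36] [ 0.84 -0.3  -0.8   2.28 -0.5   0.72 -2.91]
   [0.38 0.06 0.36] [ 1.01 -0.3  -0.94  2.26 -0.62  0.79 -2.91]
   [0.39 0.07 0.36] [ 1.11 -0.3  -1.01  2.24 -0.72  0.85 -2.9
[... 587 characters left out ...]
9 -0.13  0.3 ] [ 1.1   0.06 -0.62  2.23 -0.56  0.78 -1.31]
   [ 0.39 -0.16  0.3 ] [ 1.12  0.1  -0.6   2.21 -0.54  0.79 -1.14]
   [ 0.39 -0.18  0.29] [ 1.15  0.14 -0.59  2.18 -0.51  0.79 -0.98]
   [ 0.39 -0.2   0.29] [ 1.17  0.18 -0.58  2.16 -0.48  0.8  -0.83]
   [ 0.39 -0.22  0.28] [ 1.2   0.22 -0.58  2.13 -0.44  0.8  -0.68]
   [ 0.39 -0.25  0.27] [ 1.23  0.26 -0.58  2.1  -0.41  0.81 -0.54]
   [ 0.39 -0.27  0.27] [ 1.26  0.31 -0.59  2.06 -0.37  0.82 -0.4 ]
n 3 row [ 0.    0.   -0.04] [0. 0. 0.]
   [ 0.39 -0.27  0.23] [ 1.24  0.37 -0.58  2.09 -0.36  0.73 -0.39]
   [ 0.4  -0.27  0.19] [ 1.22  0.45 -0.57  2.11 -0.34  0.64 -0.37]
   [ 0.4  -0.27  0.15] [ 1.2   0.52 -0.56  2.13 -0.33  0.55 -0.36]
```

```bash
cat > search2.py <<'E'
from search import *
def move2(q,t,M,L,step=0.09,ang=25):
    a,A=fk(q,P,S); rv=R.from_matrix(M@A.T).as_rotvec(); n=int(max(1,np.ceil(np.linalg.norm(t-a)/step),np.ceil(np.degrees(np.linalg.norm(rv))/ang)))
    for i in range(1,n+1):
        q=solve(q,a+(t-a)*i/n,R.from_rotvec(rv*i/n).as_matrix()@A,n=8); L.append(q)
    return q
rng=np.random.default_rng(int(sys.argv[1])); q0=np.array([-0.93,-0.3,1.54,2.18,-0.12,0.88,-0.66]); best=-9; T0=time.time()
while time.time()-T0<400:
    n=rng.integers(1,4); W=[(rng.uniform(.36,.56),rng.uniform(-.2,.45),rng.uniform(.33,.5),rng.choice([0,rng.uniform(0,40)]),rng.uniform(-180,180),rng.uniform(-120,120)) for _ in range(n)]
    q=q0; L=[]
    for w in W: q=move2(q,np.array(w[:3]),rot(*w[3:]),L)
    if min(np.minimum(v-lo,hi-v)[[0,2,3,4,5,6]].min() for v in L[2:] or [q])<.06: continue
    for fl in (0,1):
        qq=q; E=0; K=[]
        for tip in [(-.12,0,.1),(-.115,0,-.015),(-.07,0,.05),(0,0,.07),(.05,0,.01)]:
            t,M=pose(25,45,tip,fl); qq=move2(qq,t,M,K); E=max(E,err(qq,t,M))
            if tip[2]==-.015: qs=qq
        m=min(np.minimum(v-lo,hi-v).min() for v in K)
        sc=min(m,.25)-20*E-0.003*(len(L))+min(.1,min(np.minimum(v-lo,hi-v).min() for v in L[2:]or[q]))
        if sc>best: best=sc; print(round(sc,3),fl,np.round(W,2).tolist(),'q start',qs,'end',qq,flush=True)
E
for i in 1 2 3 4 5 6; do python3 search2.py $i > s$i.txt & done; wait; for i in 1 2 3 4 5 6; do tail -1 s$i.txt; done
```

```text
0.34 0 [[0.51, -0.15, 0.46, 9.44, -114.12, -45.02]] q start [ 0.31  0.48  0.53  2.19 -1.    0.83  0.25] end [ 0.13  0.58  0.51  1.92 -0.98  0.88 -0.07]
0.34 0 [[0.48, -0.06, 0.38, 0.0, 18.49, -36.67]] q start [ 0.26  0.5   0.59  2.19 -1.03  0.86  0.28] end [ 0.08  0.59  0.57  1.92 -1.02  0.91 -0.05]
0.34 0 [[0.45, -0.08, 0.36, 0.0, -174.97, -59.6]] q start [ 0.3   0.49  0.53  2.19 -1.01  0.83  0.26] end [ 0.12  0.58  0.52  1.92 -0.99  0.88 -0.07]
0.34 0 [[0.42, -0.08, 0.43, 8.17, 132.04, -44.89]] q start [ 0.28  0.49  0.56  2.19 -1.02  0.85  0.27] end [ 0.1   0.59  0.55  1.92 -1.    0.89 -0.06]
0.34 0 [[0.51, -0.09, 0.37, 0.0, -78.92, -58.57]] q start [ 0.29  0.49  0.55  2.19 -1.01  0.84  0.26] end [ 0.11  0.58  0.53  1.92 -0.99  0.89 -0.07]
0.337 0 [[0.56, -0.08, 0.44, 27.94, -136.58, -65.43]] q start [ 0.41  0.46  0.4   2.18 -0.95  0.78  0.2 ] end [ 0.22  0.56  0.38  1.91 -0.91  0.83 -0.13]
```

```bash
cat > a.py <<'E'
from plan import *
from bench import *
np.set_printoptions(precision=4,suppress=True)
q=np.array(get_obs()['q'])
q=plan(q,np.array([.46,-.08,.40]),rot(0,0,-50))
np.set_printoptions(precision=2,suppress=True)
t,M=pose(25,45,(-.12,0,.1)); q=plan(q,t,M)
t,M=pose(25,45,(-.115,0,-.015)); q=plan(q,t,M)
E
python3 a.py
```

```text
n 9 row [0.0108 0.0184 0.0081] [-0.45  2.66 -6.76]
   [ 0.3737 -0.2271  0.3355] [-0.8505 -0.2053  1.4422  2.1822 -0.1828  0.8781 -0.7734]
   [ 0.3845 -0.2087  0.3436] [-0.7266 -0.1459  1.2669  2.177  -0.196   0.8813 -0.9431]
   [ 0.3953 -0.1904  0.3516] [-0.6456 -0.1261  1.1111  2.163  -0.1539  0.8898 -1.1667]
   [ 0.4061 -0.172   0.3597] [-0.6111 -0.1118  1.0019  2.1418 -0.1039  0.9115 -1.3932]
   [ 0.4169 -0.1536  0.3677] [-0.6008 -0.093   0.9236  2.114  -0.0629  0.9461 -1.6061]
   [ 0.4276 -0.1352  0.3758] [-0.6049 -0.0686  0.8681  2.0802 -0.0345  0.9912 -1.8018]
   [ 0.4384 -0.1168  0.3839] [-0.6169 -0.0385  0.8294  2.041  -0.0198  1.0444 -1.9799]
   [ 0.4492 -0.0984  0.3919] [-0.6329 -0.0036  0.8041  1.9972 -0.0179  1.1036 -2.1418]
   [ 0.46 -0.08  0.4 ] [-0.6505  0.0355  0.7893  1.9496 -0.0274  1.1671 -2.2896]
n 9 row [-0.01 -0.02 -0.01] [ 0.69 -2.84  6.84]
   [ 0.45 -0.1   0.39] [-0.62  0.01  0.81  2.   -0.04  1.09 -2.11]
   [ 0.44 -0.12  0.37] [-0.58  0.    0.83  2.05 -0.07  1.01 -1.91]
   [ 0.44 -0.14  0.36] [-0.55  0.    0.87  2.09 -0.13  0.95 -1.69]
   [ 0.43 -0.16  0.34] [-0.5   0.02  0.91  2.12 -0.22  0.9  -1.42]
   [ 0.42 -0.19  0.33] [-0.44  0.05  0.95  2.14 -0.34  0.87 -1.12]
   [ 0.42 -0.21  0.31] [-0.35  0.11  0.96  2.16 -0.49  0.88 -0.81]
   [ 0.41 -0.23  0.3 ] [-0.23  0.17  0.94  2.16 -0.62  0.91 -0.5 ]
   [ 0.4  -0.25  0.28] [-0.09  0.23  0.9   2.15 -0.72  0.96 -0.22]
   [ 0.39 -0.27  0.27] [ 0.03  0.3   0.85  2.13 -0.8   1.02  0.03]
n 3 row [ 0.    0.   -0.04] [-0. -0. -0.]
   [ 0.39 -0.27  0.23] [ 0.08  0.38  0.81  2.16 -0.89  0.98  0.13]
   [ 0.4  -0.27  0.19] [ 0.12  0.45  0.77  2.18 -0.99  0.95  0.23]
   [ 0.4  -0.27  0.15] [ 0.17  0.53  0.71  2.19 -1.08  0.91  0.32]
```

```bash
python3 -m jog '[[0.011,0.018,0.008,-0.5,2.7,-6.8],[0.011,0.018,0.008,-0.5,2.7,-6.8],[0.011,0.018,0.008,-0.5,2.7,-6.8],[0.011,0.018,0.008,-0.5,2.7,-6.8],[0.011,0.018,0.008,-0.5,2.7,-6.8],[0.011,0.018,0.008,-0.5,2.7,-6.8],[0.011,0.018,0.008,-0.5,2.7,-6.8],[0.011,0.018,0.008,-0.5,2.7,-6.8],[0.011,0.018,0.008,-0.5,2.7,-6.8]]'; cat > b.py <<'E'
from plan import *
from bench import *
np.set_printoptions(precision=2,suppress=True)
q=np.array(get_obs()['q']);print(q)
t,M=pose(25,45,(-.125,0,.06)); q=plan(q,t,M)
t,M=pose(25,45,(-.12,0,-.015)); q=plan(q,t,M)
E
python3 b.py
```

```text
time_s: 5.8
tcp_pos: [0.462, -0.0818, 0.3942]
eef_rot: [-0.235, -0.662, -0.229, 0.674]
wrist_force: [0.7, 0.3, 0.3]
finger_gap: 0.0
[-0.66  0.05  0.8   1.95 -0.02  1.16 -2.32]
n 9 row [-0.01 -0.02 -0.02] [ 0.76 -2.88  7.07]
   [ 0.45 -0.1   0.38] [-0.62  0.03  0.82  2.01 -0.04  1.07 -2.14]
   [ 0.44 -0.12  0.36] [-0.58  0.02  0.84  2.06 -0.08  0.98 -1.93]
   [ 0.44 -0.14  0.34] [-0.54  0.03  0.87  2.11 -0.15  0.91 -1.69]
   [ 0.43 -0.17  0.32] [-0.47  0.06  0.9   2.15 -0.26  0.85 -1.4 ]
   [ 0.42 -0.19  0.3 ] [-0.38  0.1   0.91  2.17 -0.4   0.82 -1.08]
   [ 0.41 -0.21  0.28] [-0.26  0.15  0.88  2.19 -0.55  0.82 -0.74]
   [ 0.4  -0.23  0.26] [-0.12  0.22  0.83  2.19 -0.68  0.85 -0.43]
   [ 0.4  -0.25  0.24] [ 0.03  0.28  0.77  2.19 -0.79  0.9  -0.15]
   [ 0.39 -0.27  0.23] [ 0.16  0.35  0.72  2.17 -0.86  0.95  0.11]
n 2 row [ 0.    0.   -0.04] [-0. -0. -0.]
   [ 0.39 -0.27  0.19] [ 0.2   0.43  0.68  2.19 -0.95  0.91  0.2 ]
   [ 0.39 -0.27  0.15] [ 0.23  0.5   0.63  2.2  -1.04  0.88  0.3 ]
```

```bash
python3 -m jog '[[-0.008,-0.021,-0.018,0.8,-2.9,7.1],[-0.008,-0.021,-0.018,0.8,-2.9,7.1],[-0.008,-0.021,-0.018,0.8,-2.9,7.1],[-0.008,-0.021,-0.018,0.8,-2.9,7.1],[-0.008,-0.021,-0.018,0.8,-2.9,7.1],[-0.008,-0.021,-0.018,0.8,-2.9,7.1],[-0.008,-0.021,-0.018,0.8,-2.9,7.1],[-0.008,-0.021,-0.018,0.8,-2.9,7.1],[-0.008,-0.021,-0.018,0.8,-2.9,7.1]]'; python3 -c "
from h import *
st(); go(25,45,(-0.12,0,-0.015),4)"
```

```text
time_s: 6.7
tcp_pos: [0.4095, -0.2229, 0.2623]
eef_rot: [0.504, 0.614, 0.483, -0.368]
wrist_force: [-0.5, 0.3, -0.6]
finger_gap: -0.005
t 6.7 q [-0.13  0.24  0.84  2.18 -0.71  0.87 -0.39]
tcp [ 0.409 -0.223  0.262] tip [ 0.429 -0.207  0.194] tip in hinge [-0.099  0.039  0.094] f [-0.5  0.3 -0.6]
toolx [ 0.26  0.22 -0.94] toolz [ 0.04 -0.97 -0.22] beta 17.5
total shift [-0.017 -0.048 -0.111] rot [ 1.2 -5.6 11.7]
per row /4 [-0.0042 -0.0119 -0.0278] [ 0.3  -1.4   2.92]
```

```bash
python3 -m jog '[[-0.011,-0.024,-0.01,0.6,-2.8,5.8],[-0.01,-0.024,-0.02,0.6,-2.8,5.8],[0,0,-0.025,0,0,0],[0,0,-0.025,0,0,0],[0,0,0,0,0,0]]'; cat > c.py <<'E'
from h import *
import cv2
st(); go(25,45,(-0.12,0,-0.015),4)
import sys
k=sys.argv[1]
for n in ('scene','top'):
    p=grab_frame(n); im=p['img'][:,:,::-1]
    c=im[150:350,280:520] if n=='scene' else im[190:340,300:480]
    cv2.imwrite(f'pics/{n}{k}.png',cv2.resize(c,None,fx=3,fy=3,interpolation=cv2.INTER_CUBIC))
    for t in ('edge_tags','hinge_tags','edge_lid'):
        print(n,t,[(np.round(d['centre'],3).tolist(),round(d['p'],2)) for d in mark_of(p,t)])
E
python3 c.py 1
```

```text
time_s: 7.2
tcp_pos: [0.3867, -0.2693, 0.1789]
eef_rot: [0.547, 0.587, 0.518, -0.295]
wrist_force: [0.1, -0.4, -0.4]
finger_gap: -0.001
t 7.2 q [ 0.16  0.46  0.72  2.19 -0.99  0.9   0.2 ]
tcp [ 0.387 -0.269  0.179] tip [ 0.408 -0.249  0.112] tip in hinge [-0.126  0.001  0.012] f [ 0.1 -0.4 -0.4]
toolx [ 0.29  0.28 -0.91] toolz [ 0.22 -0.95 -0.23] beta 20.1
total shift [ 0.006 -0.001 -0.028] rot [ 0.3 -1.2  1.8]
per row /4 [ 0.0015 -0.0003 -0.0069] [ 0.08 -0.29  0.45]
scene edge_tags [([0.447, -0.246, 0.108], 0.81)]
scene hinge_tags [([0.531, -0.232, 0.1], 0.75)]
scene edge_lid [([0.479, -0.013, 0.114], 0.66)]
top edge_tags [([0.452, -0.245, 0.112], 0.79)]
top hinge_tags [([0.533, -0.226, 0.101], 0.69)]
top edge_lid [([0.481, -0.012, 0.112], 0.64), ([0.512, -0.157, 0.014], 0.29)]
```

View pics/scene1.png

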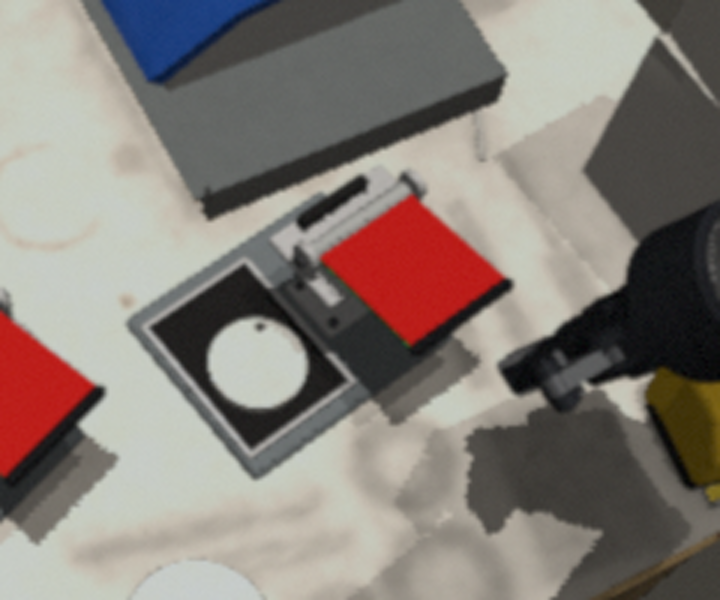

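View pics/top1.png

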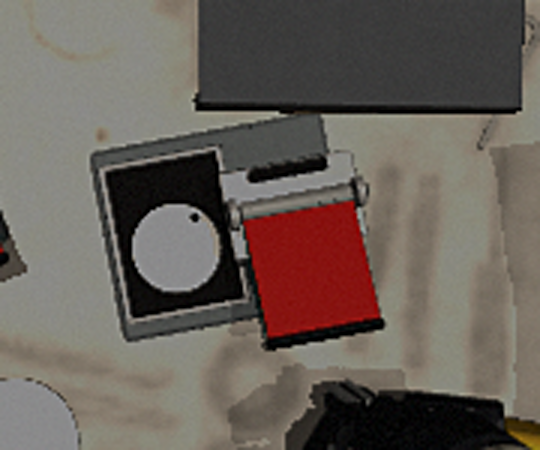

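```bash
python3 - <<'E'
from bench import *
import numpy as np
C={n:grab_frame(n) for n in('scene','top')}
def tri(a,b):
    A=[]
    for n,(u,v) in(('scene',a),('top',b)):
        p=C[n];K=p['K'];V=p['view'];Pm=K@np.diag([1,-1,-1])@V[:3]
        A+=[u*Pm[2]-Pm[0],v*Pm[2]-Pm[1]]
    w=np.linalg.svd(np.array(A))[2][-1]; return (w[:3]/w[3]).round(3)
print('blue FL',tri((333,176),(362,188)),'blue FR',tri((440,135),(485,188)),'base FL top',tri((348,215),(366,226)))
print('rod ends',tri((280+412/3,150+350/3),(300+269/3,190+345/3)),tri((280+510/3,150+286/3),(300+383/3,190+324/3)))
E
```

```text
blue FL [ 0.659 -0.162  0.115] blue FR [ 0.663 -0.393  0.099] base FL top [ 0.596 -0.168  0.069]
rod ends [ 0.443 -0.208  0.11 ] [ 0.455 -0.28   0.103]
```

```bash
python3 -m jog '[[0.005,0.001,-0.012,0,0,0],[0.005,0.001,-0.011,0,0,0],[0.006,0.001,0,0,0,0],[0.006,0.001,0,0,0,0],[0.006,0.001,0,0,0,0],[0,0,0,0,0,0]]'; python3 c.py 2
```

```text
time_s: 8.3
tcp_pos: [0.4186, -0.2648, 0.1615]
eef_rot: [0.552, 0.586, 0.515, -0.293]
wrist_force: [-6.0, -1.7, -0.4]
finger_gap: -0.002
t 8.3 q [ 0.15  0.52  0.68  2.16 -1.06  0.88  0.21]
tcp [ 0.419 -0.265  0.161] tip [ 0.44  -0.244  0.095] tip in hinge [-0.094 -0.    -0.005] f [-6.  -1.7 -0.4]
toolx [ 0.3   0.28 -0.91] toolz [ 0.23 -0.95 -0.22] beta 20.5
total shift [-0.026 -0.006 -0.01 ] rot [ 0.6 -0.6  1.6]
per row /4 [-0.0065 -0.0015 -0.0026] [ 0.16 -0.15  0.39]
scene edge_tags [([0.448, -0.243, 0.111], 0.6)]
scene hinge_tags [([0.53, -0.231, 0.098], 0.97)]
scene edge_lid [([0.481, -0.017, 0.112], 0.94)]
top edge_tags [([0.452, -0.244, 0.111], 0.56), ([0.545, 0.051, 0.001], 0.56)]
top hinge_tags [([0.532, -0.224, 0.1], 0.9)]
top edge_lid [([0.481, -0.012, 0.112], 0.77)]
```

View pics/scene2.png

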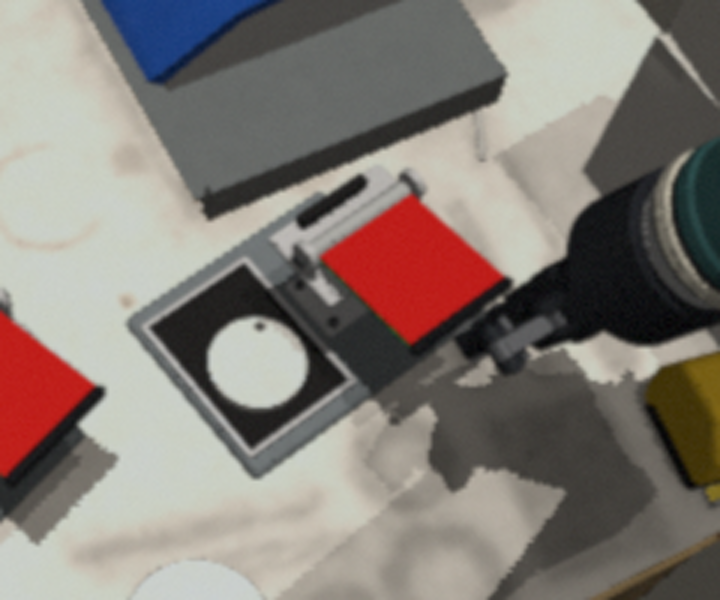

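View pics/top2.png

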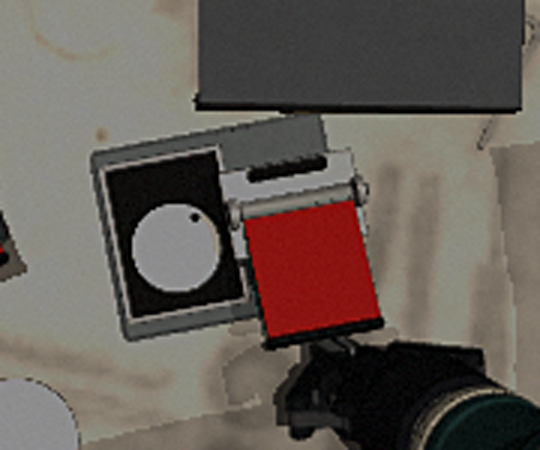

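```bash
python3 -m jog '[[0,0,0.007,0,0,0],[0.001,0,0.007,0,0,0],[0.002,0,0.007,0,0,0]]'; python3 c.py 3
```

```text
time_s: 9.0
tcp_pos: [0.4226, -0.264, 0.1839]
eef_rot: [0.551, 0.588, 0.515, -0.292]
wrist_force: [-1.3, 0.3, -0.8]
finger_gap: -0.001
t 9.0 q [ 0.12  0.48  0.7   2.15 -1.01  0.9   0.15]
tcp [ 0.423 -0.264  0.184] tip [ 0.444 -0.243  0.117] tip in hinge [-0.089  0.     0.017] f [-1.3  0.3 -0.8]
toolx [ 0.3   0.28 -0.91] toolz [ 0.22 -0.95 -0.22] beta 20.7
total shift [-0.03  -0.007 -0.033] rot [ 0.4 -0.5  1.7]
per row /4 [-0.0075 -0.0017 -0.0082] [ 0.11 -0.12  0.41]
scene edge_tags [([0.454, -0.242, 0.132], 0.72)]
scene hinge_tags [([0.535, -0.231, 0.1], 0.85), ([0.739, 0.095, 0.001], 0.32)]
scene edge_lid [([0.479, -0.016, 0.114], 0.9), ([0.524, 0.077, 0.011], 0.2)]
top edge_tags [([0.457, -0.239, 0.132], 0.96)]
top hinge_tags [([0.533, -0.226, 0.098], 0.64)]
top edge_lid [([0.482, -0.011, 0.11], 0.9)]
```

View pics/scene3.png

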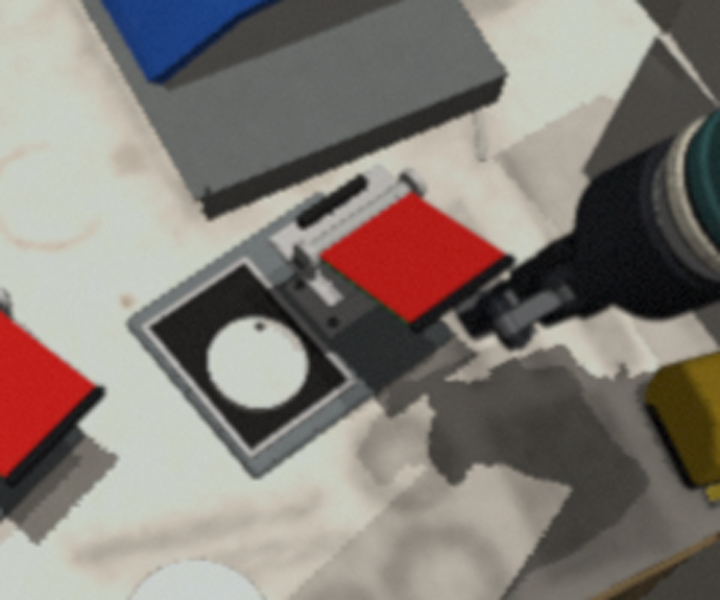

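```bash
python3 -m jog '[[0.005,0.001,0.007,0,0,0],[0.005,0.001,0.007,0,0,0],[0.007,0.001,0.007,0,0,0],[0.007,0.001,0.007,0,0,0],[0.009,0.0015,0.006,0,0,0],[0.009,0.0015,0.006,0,0,0]]'; python3 c.py 4
```

```text
time_s: 10.0
tcp_pos: [0.4654, -0.2569, 0.2252]
eef_rot: [0.55, 0.588, 0.515, -0.294]
wrist_force: [-0.7, 0.2, 0.1]
finger_gap: 0.001
t 10.0 q [ 0.04  0.44  0.73  2.06 -0.93  0.95 -0.03]
tcp [ 0.465 -0.257  0.225] tip [ 0.487 -0.236  0.159] tip in hinge [-0.046 -0.     0.059] f [-0.7  0.2  0.1]
toolx [ 0.3   0.28 -0.91] toolz [ 0.22 -0.95 -0.22] beta 20.5
total shift [-0.073 -0.014 -0.074] rot [ 0.4 -0.7  1.8]
per row /4 [-0.0182 -0.0034 -0.0185] [ 0.1  -0.18  0.45]
scene edge_tags [([0.497, -0.232, 0.174], 0.73)]
scene hinge_tags [([0.531, -0.232, 0.1], 0.93)]
scene edge_lid [([0.479, -0.015, 0.112], 0.93)]
top edge_tags [([0.502, -0.235, 0.174], 0.73)]
top hinge_tags [([0.531, -0.225, 0.101], 0.63)]
top edge_lid [([0.482, -0.014, 0.11], 0.78)]
```

View pics/scene4.png

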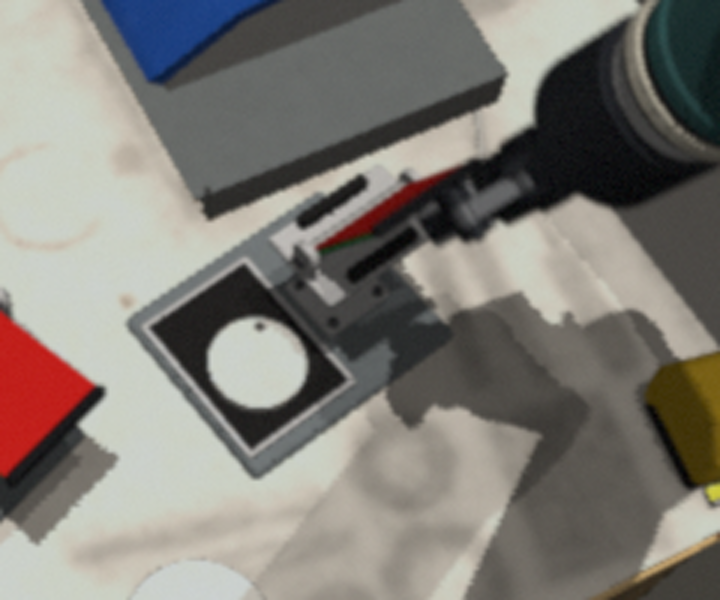

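```bash
python3 -m jog '[[0.008,0.0015,0.003,0,0,0],[0.009,0.0015,0.003,0,0,0],[0.009,0.0015,0.001,0,0,0],[0.009,0.0015,0.001,0,0,0],[0.011,0.002,0,0,0,0],[0.011,0.002,-0.002,0,0,0]]'; python3 c.py 5
```

```text
time_s: 11.0
tcp_pos: [0.5242, -0.2469, 0.2305]
eef_rot: [0.548, 0.589, 0.515, -0.295]
wrist_force: [-0.3, -0.1, -0.1]
finger_gap: 0.004
t 11.0 q [-0.01  0.5   0.71  1.96 -0.95  0.97 -0.12]
tcp [ 0.524 -0.247  0.231] tip [ 0.546 -0.226  0.164] tip in hinge [ 0.013 -0.001  0.064] f [-0.3 -0.1 -0.1]
toolx [ 0.3   0.28 -0.91] toolz [ 0.22 -0.95 -0.22] beta 20.4
total shift [-0.132 -0.024 -0.079] rot [ 0.3 -0.9  2. ]
per row /4 [-0.0329 -0.0059 -0.0198] [ 0.08 -0.22  0.5 ]
scene edge_tags [([0.559, -0.222, 0.176], 0.56)]
scene hinge_tags [([0.531, -0.23, 0.096], 0.85)]
scene edge_lid [([0.481, -0.015, 0.113], 0.7)]
top edge_tags [([0.569, -0.222, 0.174], 0.88), ([0.482, -0.013, 0.114], 0.42)]
top hinge_tags [([0.534, -0.228, 0.098], 0.96), ([0.547, 0.051, -0.001], 0.65), ([0.565, -0.222, 0.175], 0.23)]
top edge_lid [([0.482, -0.013, 0.112], 0.79), ([0.564, -0.221, 0.174], 0.54)]
```

View pics/scene5.png

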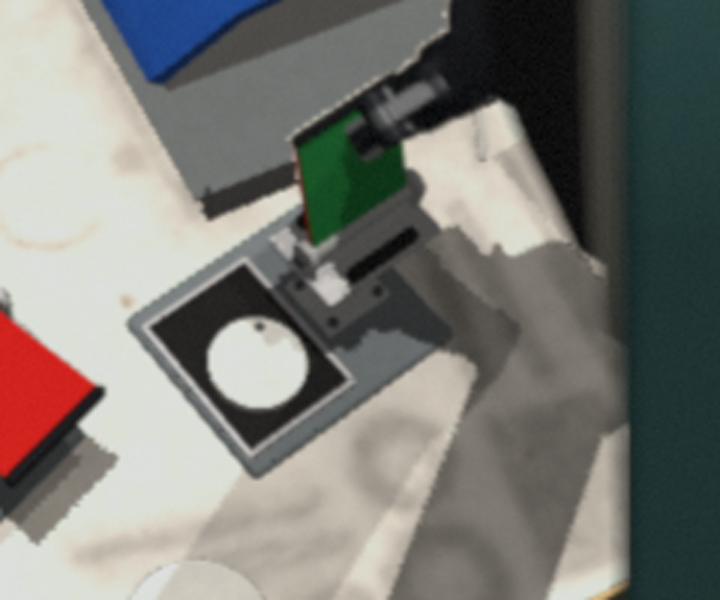

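View pics/top5.png

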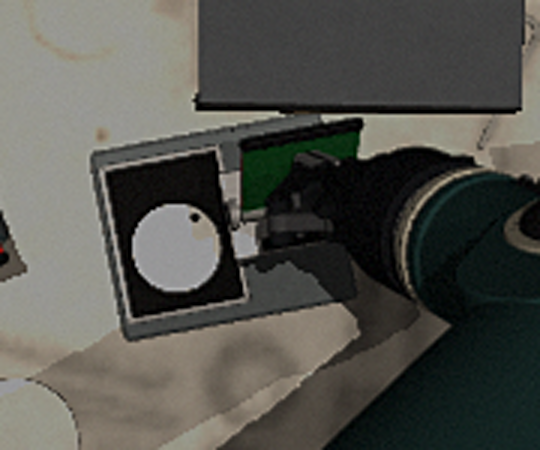

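```bash
python3 -m jog '[[0.008,0.0015,-0.003,0,0,0],[0.008,0.0015,-0.004,0,0,0],[0.007,0.001,-0.005,0,0,0],[0.006,0.001,-0.007,0,0,0],[0.006,0.001,-0.007,0,0,0],[0.005,0.001,-0.007,0,0,0]]'; python3 c.py 6
```

```text
time_s: 12.0
tcp_pos: [0.5655, -0.2403, 0.1955]
eef_rot: [0.548, 0.59, 0.514, -0.295]
wrist_force: [-0.8, -0.9, -0.7]
finger_gap: -0.002
t 12.0 q [ 0.    0.59  0.66  1.9  -1.02  0.94 -0.12]
tcp [ 0.565 -0.24   0.195] tip [ 0.587 -0.22   0.129] tip in hinge [ 0.055 -0.001  0.029] f [-0.8 -0.9 -0.7]
toolx [ 0.3   0.28 -0.91] toolz [ 0.22 -0.95 -0.22] beta 20.5
total shift [-0.173 -0.03  -0.044] rot [ 0.3 -0.8  2.1]
per row /4 [-0.0432 -0.0076 -0.0111] [ 0.08 -0.2   0.53]
scene edge_tags [([0.606, -0.215, 0.131], 0.9)]
scene hinge_tags [([0.531, -0.233, 0.099], 0.89)]
scene edge_lid [([0.48, -0.017, 0.11], 0.69), ([0.726, -0.026, 0.004], 0.24)]
top edge_tags [([0.611, -0.213, 0.129], 0.9)]
top hinge_tags [([0.532, -0.226, 0.096], 0.91)]
top edge_lid [([0.481, -0.013, 0.111], 0.71)]
```

View pics/scene6.png

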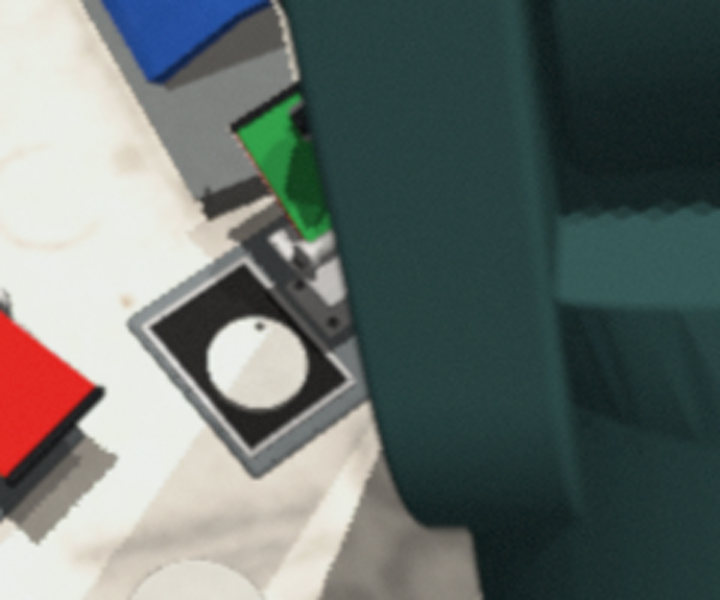

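```bash
python3 -m jog '[[0.002,0,-0.006,0,0,0],[0.001,0,-0.005,0,0,0],[0,0,-0.004,0,0,0],[0,0,-0.003,0,0,0],[0,0,0,0,0,0]]'; python3 c.py 7
```

```text
time_s: 12.9
tcp_pos: [0.5681, -0.241, 0.178]
eef_rot: [0.549, 0.591, 0.513, -0.295]
wrist_force: [0.5, -0.9, 0.8]
finger_gap: 0.003
t 12.9 q [ 0.02  0.62  0.64  1.9  -1.05  0.92 -0.09]
tcp [ 0.568 -0.241  0.178] tip [ 0.59  -0.22   0.112] tip in hinge [ 0.058 -0.003  0.012] f [ 0.5 -0.9  0.8]
toolx [ 0.3   0.28 -0.91] toolz [ 0.21 -0.95 -0.22] beta 20.7
total shift [-0.176 -0.03  -0.027] rot [ 0.3 -0.7  2.2]
per row /4 [-0.0439 -0.0074 -0.0067] [ 0.08 -0.17  0.55]
scene edge_tags [([0.61, -0.211, 0.106], 0.72)]
scene hinge_tags [([0.532, -0.232, 0.1], 0.75), ([0.73, -0.022, 0.002], 0.19)]
scene edge_lid [([0.481, -0.014, 0.109], 0.71), ([0.738, 0.098, -0.002], 0.15)]
top edge_tags [([0.617, -0.212, 0.106], 0.65)]
top hinge_tags [([0.534, -0.227, 0.098], 0.85)]
top edge_lid [([0.481, -0.01, 0.109], 0.69)]
```

Edge at about 6 mm above level; press a little further until the force rises.

```bash
python3 -m jog '[[0,0,-0.004,0,0,0],[0,0,-0.003,0,0,0],[0,0,0,0,0,0]]'; python3 c.py 8
```

```text
time_s: 13.6
tcp_pos: [0.5689, -0.2414, 0.1725]
eef_rot: [0.549, 0.591, 0.512, -0.294]
wrist_force: [-1.7, 0.1, 5.1]
finger_gap: -0.004
t 13.6 q [ 0.02  0.63  0.64  1.9  -1.07  0.91 -0.07]
tcp [ 0.569 -0.241  0.173] tip [ 0.591 -0.221  0.106] tip in hinge [ 0.059 -0.003  0.006] f [-1.7  0.1  5.1]
toolx [ 0.3   0.28 -0.91] toolz [ 0.22 -0.95 -0.22] beta 20.9
total shift [-0.176 -0.029 -0.021] rot [ 0.3 -0.5  2.2]
per row /4 [-0.0441 -0.0073 -0.0053] [ 0.08 -0.12  0.55]
scene edge_tags [([0.61, -0.209, 0.098], 0.81)]
scene hinge_tags [([0.531, -0.229, 0.099], 0.64), ([0.609, -0.208, 0.099], 0.36)]
scene edge_lid [([0.482, -0.013, 0.112], 0.78)]
top edge_tags [([0.513, -0.155, 0.013], 0.66), ([0.614, -0.215, 0.1], 0.65)]
top hinge_tags [([0.534, -0.225, 0.099], 0.59)]
top edge_lid [([0.479, -0.012, 0.113], 0.6)]
```

```bash
python3 -m jog '[[0,0,0.01,0,0,0],[0,0,0.03,0,0,0],[-0.02,-0.01,0.04,0,0,0],[-0.03,-0.01,0.03,0,0,0],[-0.04,0,0.02,0,0,0],[-0.04,0,0.02,0,0,0],[-0.03,0,0,0,0,0],[0,0,0,0,0,0]]'; python3 c.py 9
```

```text
time_s: 14.8
tcp_pos: [0.4027, -0.261, 0.3264]
eef_rot: [0.55, 0.589, 0.513, -0.296]
wrist_force: [0.4, 0.7, 0.9]
finger_gap: -0.004
t 14.8 q [-0.06  0.18  0.87  2.08 -0.66  1.05 -0.22]
tcp [ 0.403 -0.261  0.326] tip [ 0.424 -0.241  0.26 ] tip in hinge [-0.109  0.006  0.16 ] f [0.4 0.7 0.9]
toolx [ 0.3   0.28 -0.91] toolz [ 0.22 -0.95 -0.22] beta 20.6
total shift [-0.01  -0.01  -0.175] rot [ 0.5 -0.7  2.1]
per row /4 [-0.0025 -0.0024 -0.0438] [ 0.13 -0.17  0.54]
scene edge_tags [([0.61, -0.213, 0.098], 0.84), ([0.729, -0.027, -0.001], 0.54)]
scene hinge_tags [([0.53, -0.229, 0.099], 0.6)]
scene edge_lid [([0.48, -0.018, 0.111], 0.7)]
top edge_tags [([0.612, -0.214, 0.1], 0.94)]
top hinge_tags [([0.532, -0.227, 0.099], 0.86), ([0.724, -0.022, 0.002], 0.53)]
top edge_lid [([0.483, -0.012, 0.114], 0.62)]
```

View pics/scene9.png

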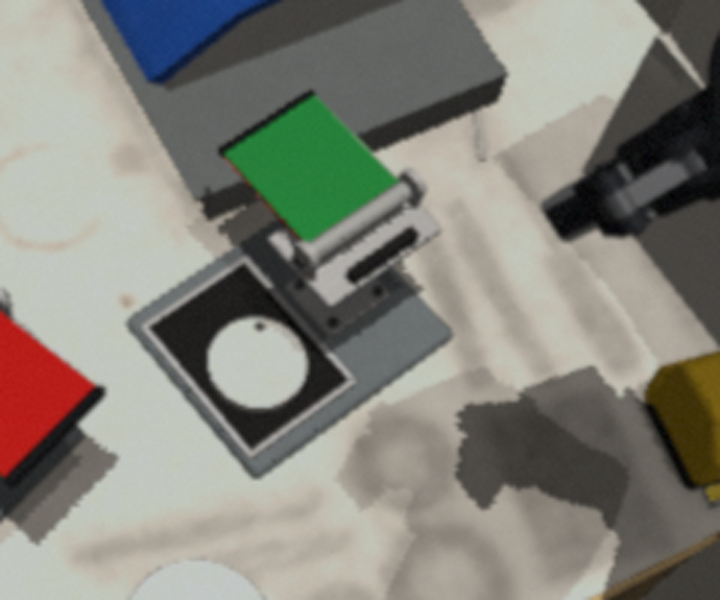

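View pics/top9.png

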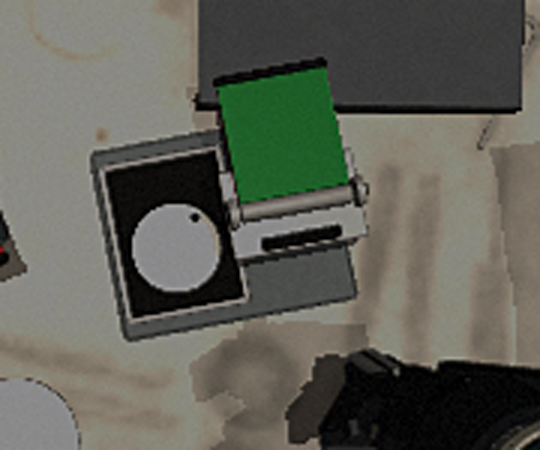

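The scene view shows the green face up, with the rod at crop (270,120) and level. The tray corners and blank are at the same pixels as before the push, e.g. the disc at (257,362). The lid flag is still red, and the gripper is clear of everything.

```bash
python3 -c "
from bench import *
print(finish_job())"
```

```text
the job is handed in; nothing more can be done
None
```

The tag tray's flag now lies flat on the far side of its hinge with its green face up, and I handed the job in at about 15 s of the 48 s allowed.

I lifted it by the rod with the closed fingertips and carried it over the hinge. Then I pressed it down until it met the stop, at about 5 N, and moved the arm clear.

**Last checks, after moving clear:**
- **Tag flag:** both cameras put the rod at a height of 0.098–0.100 m and the hinge at 0.099 m. That is within about 1–2 degrees of level.
- **Tag tray and blank:** they sit at the same pixels as before the push.
- **Lid tray's flag:** it is still red face up, with its edge within about 4 mm of its first reading, which is within the network's error.
- **Robot:** the fingertips are about 0.2 m from the flag, and the wrist reads about 1 N, close to its usual noise.

**What went less smoothly:**
- **Approach:** the arm first ran into its joint limits, so I tried different tilts and another route before making contact.
- **First push:** it reached about 6 N sideways without raising the flag. Moving the fingertips upward got it started, and the tray did not visibly move.
- **False detections:** the networks gave a few, such as the flag edge reported at the tape roll. I ignored these because the pictures and the other view disagreed.
- **Not rechecked:** I did not measure the tape roll, the pen or the tumbler lid at the end. The arm never came down near them while I worked.

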